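Unlatch the index plunger and take out the orange sample carrier

TASK

Free the sample carrier with the orange samples: pull up the sprung plunger that pins it, twist it about a quarter turn so that it stays latched open, and let go. Then slide that carrier out from under its bridge and lay it flat on the middle of the white tile that lies directly on the bench top; leave the blue carrier where it is.

Things in the scene. Friction and masses are not known exactly. Their poses are not given: they have to be found in the camera images.
- orange_center (a point): Centre (half-way up) of the loose carrier plate with six orange discs, 150 (x) x 72 (y) x 10 mm, 0.2 to 0.4 kg. z up, x along the plate towards the bridge. An upright white grip on it, 34 mm long (x) and 12 mm thick (y), is centred 15 mm to the -x side of this point; its top is 62 mm above this point.
- orange_dock: Fixed grey dock of the orange carrier, 180 x 106 mm; origin under its centre, axes as the carrier's. The plate's underside is at z = 8 mm, between guide rails (4 mm play a side, tops z = 24 mm). A bridge (x = 42 to 78 mm, top z = 30 mm) covers the plate's +x end. Unpinned, the plate slides out along -x; after 45 mm it is clear and can be lifted straight up.
- orange_knob (a point): Middle of the red grip bar of the plunger on the orange dock's bridge, 60 mm to the +x side of the carrier's centre. Bar 40 mm long (its x axis, white line on top), 14 mm thick (y), 30 mm tall; the point is half-way up, z = 65 mm when down, on the vertical axis that it turns about. Down, it lies along the dock's x, 4 mm above a brass collar.
- orange_lift (a joint): Lift of that plunger in m: 0 = down, pin in the plate, cannot turn; stop at 0.020. A spring pulls it down, 5 N at 0 to 9 N at the stop. Lifted over 0.010 it can be twisted either way (up to 100 degrees); twisted 35 degrees or more and let go, it rests on the collar at about 0.010, pin clear of the plate.
- blue_center (a point): Centre of the other carrier, with six blue discs, pinned by its own plunger in its own dock: same sizes as the orange one. To be left alone.
- tile: Flat white square tile 165 x 165 mm, 5 mm thick, fixed on the bench; origin at the centre of its underside, axes along its sides. To its right, at about x = 0.5, y = -0.55 m, a tall burette stand on a raised base is fixed to the bench: keep the arm clear of it.

How it is judged:
By the outcome, as a careful person would: the job done as asked, in the order asked, and still so for the second after the job is handed in, with the robot touching nothing.
It also fails if it takes over 64 s, if anything falls off the work surface, if the arm or the gripper's body presses on something with over 40 N, if the wrist force passes 120 N, or if a joint passes its speed limit or range.

ROBOT

A 6-joint arm with a two-finger parallel gripper is mounted at the origin on a cart in front of the work surface, level with it; the furniture and walls round the work are solid. World frame = base frame: x ahead of the robot, y to its left, z up, the work surface at z = 0. Lengths are in m, angles in rad, forces in N, time in s.
With the tool pointing down it reaches from about 0.35 to 0.775 m from the base axis. Payload 7.3 kg.
Tool frame: the origin (TCP) lies at the very end of the fingers, on their centre line; the grasp point (between the pads) lies 19 mm behind it; x points along the fingers, y is the direction in which the jaws open and shut, and the axes are right-handed (so a half turn about x gives the same grasp; the last joint's range is limited). The gripper opens to 92 mm and grips with 3 to 60 N. Pads are 19 mm wide; open, the fingers measure 130 mm over their backs; the gripper's body (75 mm by 190 mm) begins 47 mm behind the grasp point.
Start: joints at [1.182, 0.342, 1.524, -0, 1.275, -0.146], TCP at [0.126, 0.51, 0.227] pointing down, gripper open.
Joint ranges: [-2.53, 2.53], [-0.77, 2.02], [0.04, 2.7], [-1, 4.14], [0.28, 2.66], [-3.11, 3.11]. Speed limits (rad/s): [2.57, 2.57, 3.14, 3.14, 3.14, 3.14].

INTERFACE

Orientations are given as [roll, pitch, yaw] about the fixed x, y, z axes, in that order (R = Rz(yaw) Ry(pitch) Rx(roll)).
In Python, from cell import robot gives the robot as it stands.
- The arm moves only by the tool play_rows, never from a script. Its argument "moves" is a list that holds one entry, the list of rows, each a list of 5 numbers: the shift along the tool's x, y, z in m, then the turn about the tool's x in degrees, then the opening, from -1 (shut) to 1 (fully open), so that 0 is half open. A call has exactly 10 rows; each row shifts and turns the pose as measured when the row begins, along the tool's axes as they then stand; what a row does not reach is not made up. A row lasts 1/10 s, in which the tool goes at most 50 mm and 8.59 degrees, less where a joint would pass 70% of its speed; a pose out of reach is approached as far as the arm can. A call with a gripper value outside its range is refused whole. The fingers move at their own pace and stop on an object; "grip_force" is the grip in N (left out, the last holds). Time passes only in rows, so rows that do not move let the fingers close, or fill a call up. It gives the time, the measured TCP pose, the force and the opening at its end, in the units of the state.
- robot.observe(): the state, without advancing time (a new reading comes with each control period).
- robot.read_camera(name): name is "scene" or "top" or "wrist"; returns the picture (420x560x3 uint8, red, green, blue); there is no depth.
- robot.get_calibration(name): a dict with "mtx" (3x3 intrinsics, pixels), "k1" (the pictures are not rectified: a ray, as slopes to the right and down, at radius r is drawn at 1 + k1 r^2 times it, then the intrinsics apply), "view" (4x4, takes a point from world to camera coordinates). Camera axes: x right, y up, looking along -z (the intrinsics and any distortion apply to the point x, -y, -z); pixel columns grow to the right and rows downward; lengths in m; the calibration is good to about 2 mm. A picture is of the moment at which its call begins: read the wrist's pose just before it. get_calibration takes no time and is no camera call; for the wrist camera it gives the pose at the moment of the call.
- robot.hand_in(): hands the job in, once; it reports no verdict.
Trained networks look in the newest picture that a camera, given by its name, has taken for a name from the list of things; names that differ only in an ending like _2 or _b are one class to them, and where a whole thing is asked for, a point or a joint stands for the part that bears it (a point fixed in the world has none). Each returns a list of dicts, best first, with "score" (0 to 1); they miss things now and then, are a little off and sometimes report something else, mostly with a low value. They report only what shows in the picture. A call takes as long as a camera call.
- robot.spot_in(camera, label): "point" ([column, row] in pixels, amid what is visible of it).
The state is a dict: "time": time; "qpos": joint angles; "qvel": joint speeds; "joint_efforts": joint torques, N m; "tool_pos": TCP position; "tool_rot": TCP orientation; "contact_force": force on the tool from outside, world axes, zero at the start; "torque": the same for the moment, N m; "opening": finger opening in m.
Only numpy, scipy, OpenCV 4.12 (cv2) and the standard library are available. Lean on these libraries where they do the work, as an engineer would, in place of code of your own. Each camera call takes 0.05 s, during which the arm holds its last target.

## Working session

There is one attempt and no reset: what is moved stays moved. The work goes in short steps, Python scripts to look and compute and a tool call to move; the robot and the scene stay as the last step left them, time stands still between calls to the robot, and variables do not carry over. Pictures are saved under pics/ and viewed, and the job is handed in when it is done.

Besides the shell and the picture viewer there is one more tool, called in YAML: its name, and indented under it one key for each argument. play_rows: Moves the arm, as the interface text tells. Its arguments: {"type":"object","properties":{"moves":{"type":"array"},"grip_force":{"type":"number"}},"required":["moves"]}

```bash
ls; mkdir -p pics; cat > h.py <<'E'
import numpy as np, cv2
from cell import robot
def snap(n,f):
    im=robot.read_camera(n); cv2.imwrite('pics/'+f,im[:,:,::-1]); return im
def ray(n,p,cal=None):
    c=cal or robot.get_calibration(n); K=np.array(c['mtx']);V=np.array(c['view']);k=c['k1']
    d=np.array([(p[0]-K[0,2])/K[0,0],(p[1]-K[1,2])/K[1,1]]);u=d.copy()
    for _ in range(30): u=d/(1+k*(u@u))
    R=V[:3,:3];o=-R.T@V[:3,3]; return o,R.T@np.array([u[0],-u[1],-1])
def at(n,p,z,cal=None):
    o,d=ray(n,p,cal); return o+d*(z-o[2])/d[2]
def proj(n,P,cal=None):
    c=cal or robot.get_calibration(n); K=np.array(c['mtx']);V=np.array(c['view']);k=c['k1']
    q=V[:3,:3]@np.array(P)+V[:3,3];u=np.array([q[0],-q[1]])/-q[2];u=u*(1+k*(u@u))
    return K[:2,:2]@u+K[:2,2]
E
python3 - <<'E'
from h import *
np.set_printoptions(precision=4,suppress=True)
for n in ['scene','top','wrist']:
    snap(n,n+'0.png')
    for l in ['orange_center','orange_knob','orange_dock','blue_center','tile']:
        r=robot.spot_in(n,l); print(n,l,[(np.round(x['point'],1),round(x['score'],2),at(n,x['point'],{'orange_knob':.065,'tile':.005}.get(l,.013))) for x in r[:3]])
print(robot.observe())
E
```

```text
pics
scene orange_center [(array([275.9, 229.9]), 0.69, array([0.5563, 0.042 , 0.013 ])), (array([292.9, 211.5]), 0.45, array([0.6361, 0.0621, 0.013 ]))]
scene orange_knob [(array([298.5, 200. ]), 0.58, array([0.6353, 0.0418, 0.065 ])), (array([296.5, 213.5]), 0.58, array([0.5954, 0.009 , 0.065 ]))]
scene orange_dock [(array([295. , 225.1]), 0.83, array([0.6032, 0.0211, 0.013 ]))]
scene blue_center [(array([225.7, 183.6]), 0.94, array([0.5824, 0.2849, 0.013 ]))]
scene tile [(array([354.6, 335. ]), 0.62, array([ 0.4714, -0.2777,  0.005 ]))]
top orange_center [(array([274.6, 203.5]), 0.81, array([0.5694, 0.0405, 0.013 ]))]
top orange_knob []
top orange_dock [(array([269. , 180.5]), 0.63, array([0.6219, 0.054 , 0.013 ]))]
top blue_center [(array([172.3, 199.7]), 0.93, array([0.5751, 0.2763, 0.013 ]))]
top tile [(array([401.6, 248.7]), 0.67, array([ 0.4693, -0.2544,  0.005 ]))]
wrist orange_center []
wrist orange_knob []
wrist orange_dock []
wrist blue_center []
wrist tile []
{'time': 0.9, 'qpos': array([ 1.182 ,  0.342 ,  1.5241, -0.    ,  1.2754, -0.146 ]), 'qvel': array([ 0.0006, -0.0004, -0.0008, -0.    ,  0.0015,  0.    ]), 'joint_efforts': array([ -0.0013, -43.1122, -24.448 ,   0.0718,   0.0482,  -0.    ]), 'tool_pos': array([0.1262, 0.5096, 0.2267]), 'tool_rot': array([1.3018, 1.5707, 1.059 ]), 'contact_force': array([0.0452, 0.0426, 0.2359]), 'torque': array([ 0.0135,  0.045 , -0.0362]), 'opening': 0.09183193711491287}
```

View pics/scene0.png

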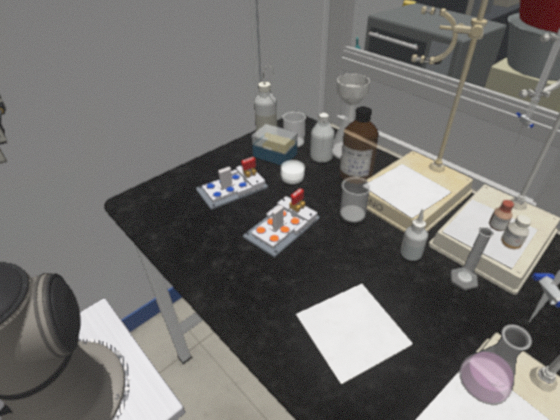

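View pics/top0.png

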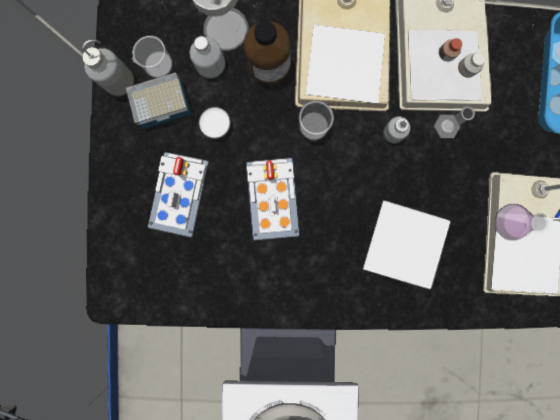

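```bash
python3 - <<'E'
import cv2
im=cv2.imread('pics/top0.png'); c=im[140:300,140:460]; cv2.imwrite('pics/topc.png',cv2.resize(c,None,fx=2.5,fy=2.5,interpolation=cv2.INTER_CUBIC))
im=cv2.imread('pics/scene0.png'); c=im[160:310,180:380]; cv2.imwrite('pics/scenec.png',cv2.resize(c,None,fx=4,fy=4,interpolation=cv2.INTER_CUBIC))
E
```

```text
(no output)
```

View pics/topc.png

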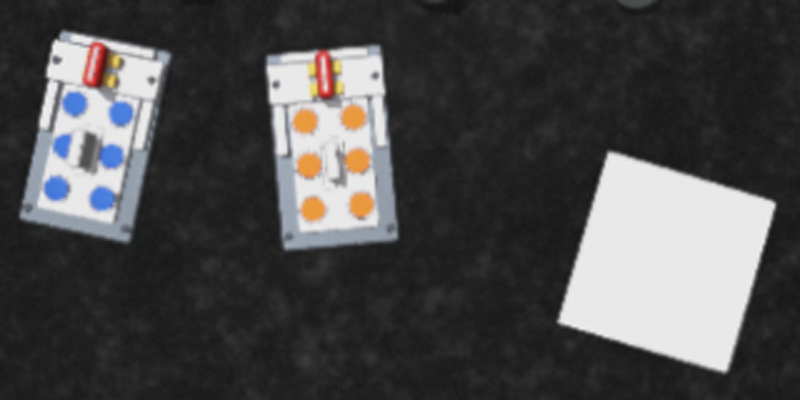

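View pics/scenec.png

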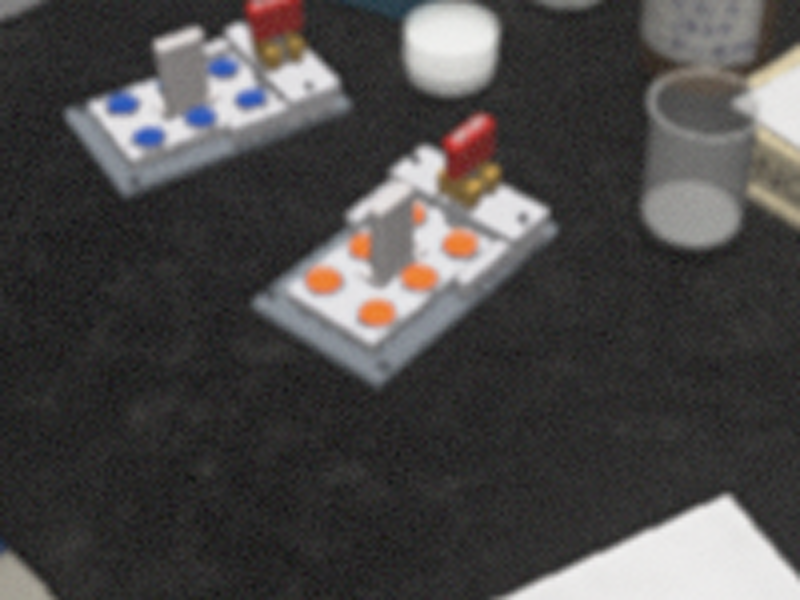

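Scene and top agree. The orange carrier is around top pixel (273,205) with its red knob at about (270,170), the blue one is at about (175,198) and the bench tile is at about (407,245). Next I'll measure corners and colour centroids.

```bash
python3 - <<'E'
from h import *
np.set_printoptions(precision=4,suppress=True)
f=lambda p:(np.array(p)/2.5+140-0.3)
n='top'
for nm,p,z in [('dockNL',(285,249),.008),('dockNR',(397,238),.008),('dockFL',(267,54),.03),('dockFR',(381,46),.008),('t1',(608,152),.005),('t2',(776,203),.005),('t3',(728,373),.005),('t4',(558,323),.005),('knobfar',(322,52),.08),('knobnear',(325,98),.08)]:
    print(nm,at(n,f(p),z))
im=cv2.imread('pics/top0.png'); hsv=cv2.cvtColor(im,cv2.COLOR_BGR2HSV)
m=cv2.inRange(hsv,(6,130,120),(17,255,255)); k,l,s,c=cv2.connectedComponentsWithStats(m)
for i in range(1,k):
    if s[i,4]>20 and 240<c[i][0]<300 and 170<c[i][1]<240: print(c[i],s[i,4],at(n,c[i],.019))
m=cv2.inRange(im,(200,200,200),(255,255,255));k,l,s,c=cv2.connectedComponentsWithStats(m)
i=l[245,407]; print('tile',c[i],at(n,c[i],.005),s[i]); pts=np.argwhere(l==i)[:,::-1]
W=np.array([at(n,p,.005)[:2] for p in pts]); print(W.mean(0),cv2.minAreaRect((W*1000).astype(np.float32)))
print(np.array(robot.get_calibration('wrist')['view']),robot.get_calibration('wrist')['mtx'])
E
```

```text
dockNL [0.4869 0.0873 0.008 ]
dockNR [ 0.4984 -0.0152  0.008 ]
dockFL [0.6633 0.1051 0.03  ]
dockFR [0.6748 0.0018 0.008 ]
t1 [ 0.5802 -0.2095  0.005 ]
t2 [ 0.535  -0.3692  0.005 ]
t3 [ 0.3763 -0.3253  0.005 ]
t4 [ 0.4219 -0.1647  0.005 ]
knobfar [0.6593 0.0538 0.08  ]
knobnear [0.6194 0.0506 0.08  ]
[280.8621 186.5   ] 58 [0.608  0.0267 0.019 ]
[261.5    188.1379] 58 [0.6037 0.0707 0.019 ]
[282.2344 204.0469] 64 [0.5681 0.023  0.019 ]
[263.1111 205.7937] 63 [0.5635 0.0664 0.019 ]
[264.7167 223.15  ] 60 [0.5241 0.0622 0.019 ]
[283.9839 221.6452] 62 [0.5282 0.0185 0.019 ]
tile [406.3819 244.4962] [ 0.4791 -0.2655  0.005 ] [ 364  202   86   86 4889]Traceback (most recent call last):
  File "<stdin>", line 13, in <module>
  File "h.py", line 11, in at
    o,d=ray(n,p,cal); return o+d*(z-o[2])/d[2]
        ~~~^^^^^^^^^
  File "h.py", line 6, in ray
    c=cal or robot.get_calibration(n); K=np.array(c['mtx']);V=np.array(c['view']);k=c['k1']
             ~~~~~~~~~~~~~~~~~~~~~^^^
ValueError: time passes only in moves, steps and waits
```

View pics/wrist0.png

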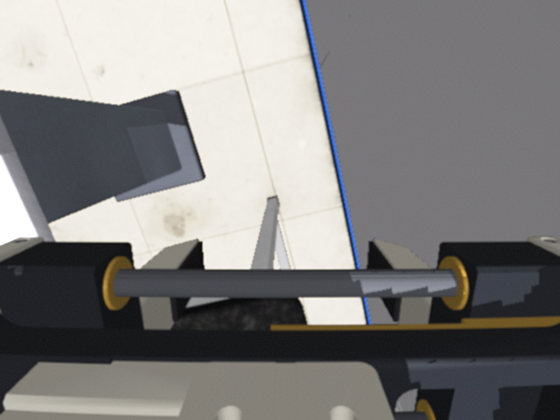

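```bash
cat >> h.py <<'E'
from scipy.spatial.transform import Rotation as Ro
np.set_printoptions(precision=4,suppress=True)
def tgt(p,yaw_y=None):
    s=robot.observe(); R=Ro.from_euler('xyz',s['tool_rot']).as_matrix()
    d=R.T@(np.array(p)-s['tool_pos']); print('t',s['time'],'pos',s['tool_pos'],'q',s['qpos'],'open',s['opening'],'F',s['contact_force'])
    print('toolx',R[:,0],'tooly yaw',np.degrees(np.arctan2(R[1,1],R[0,1])),'z yaw',np.degrees(np.arctan2(R[1,2],R[0,2])))
    print('shift tool',d)
    if yaw_y is not None:
        dy=(yaw_y-np.degrees(np.arctan2(R[1,1],R[0,1]))+180)%360-180; print('turn about tool x (down tool): ',-dy,'or',(-dy)%360-180)
E
python3 - <<'E'
from h import *
tgt([.56,.046,.2267],96)
n='top'
c=robot.get_calibration('top')
for p in [(316,120),(214,123),(398,130)]: print(p,at(n,p,.08,c))
w=robot.get_calibration('wrist');V=np.array(w['view']);print('cam pos',-V[:3,:3].T@V[:3,3],'look',-V[2,:3], w['mtx'])
E
```

```text
t 0.9 pos [0.1262 0.5096 0.2267] q [ 1.182   0.342   1.5241 -0.      1.2754 -0.146 ] open 0.09183193711491287 F [0.0452 0.0426 0.2359]
toolx [ 0.      0.0001 -1.    ] tooly yaw 76.0899811362762 z yaw -13.910018922392842
shift tool [ 0.     -0.3457  0.5325]
turn about tool x (down tool):  -19.910018863723792 or 160.0899811362762
(316, 120) [ 0.7496 -0.0482  0.08  ]
(214, 123) [0.7406 0.1742 0.08  ]
(398, 130) [ 0.7312 -0.2284  0.08  ]
cam pos [0.0569 0.5264 0.3835] look [ 0.2528 -0.0634 -0.9654] [[305.1627   0.     285.2545]
 [  0.     305.1627 209.6511]
 [  0.       0.       1.    ]]
```

play_rows:
  moves:
    - [[0, 0, 0, -6.6, 1], [0, 0, 0, -6.6, 1], [0, 0, 0, -6.6, 1], [0, -0.039, 0.03, 0, 1], [0, -0.039, 0.03, 0, 1], [0, -0.039, 0.03, 0, 1], [0, -0.039, 0.03, 0, 1], [0, -0.039, 0.03, 0, 1], [0, -0.039, 0.03, 0, 1], [0, -0.039, 0.03, 0, 1]]

```text
time: 1.9
tool_pos: [0.3694, 0.2621, 0.2267]
tool_rot: [0.966, 1.566, 1.096]
contact_force: [0.4, 1.6, 0.0]
opening: 0.0915
```

play_rows:
  moves:
    - [[0, -0.039, 0.03, 0, 1], [0, -0.039, 0.03, 0, 1], [0, -0.039, 0.03, 0, 1], [0, -0.039, 0.03, 0, 1], [0, -0.039, 0.03, 0, 1], [0, -0.032, 0.025, 0, 1], [0, 0, 0, 0, 1], [0, 0, 0, 0, 1], [0, 0, 0, 0, 1], [0, 0, 0, 0, 1]]

```text
time: 2.9
tool_pos: [0.5771, 0.0497, 0.2261]
tool_rot: [0.714, 1.564, 0.837]
contact_force: [0.6, 0.9, -0.2]
opening: 0.0917
```

```bash
python3 - <<'E'
from h import *
tgt([.64,.0523,.2267],96)
cal=robot.get_calibration('wrist')
snap('wrist','w1.png')
print({k:np.array(v).tolist() for k,v in cal.items()})
for l in ['orange_center','orange_knob','orange_dock']:
    r=robot.spot_in('wrist',l); print(l,[(np.round(x['point'],1),round(x['score'],2),at('wrist',x['point'],{'orange_knob':.065}.get(l,.013),cal)) for x in r[:3]])
print(proj('wrist',[.6405,.0524,.08],cal),proj('wrist',[.5808,.0462,.018],cal))
E
```

```text
t 2.9 pos [0.5771 0.0497 0.2261] q [-0.0492  0.4397  1.3748  0.0053  1.3229 -1.7439] open 0.09167929152997437 F [ 0.5529  0.8965 -0.2142]
toolx [ 0.0045  0.005  -1.    ] tooly yaw 97.02553235849841 z yaw 7.024269866759637
shift tool [-0.0003 -0.0051  0.0627]
turn about tool x (down tool):  1.025532358498424 or -178.97446764150158
{'mtx': [[305.1626528046466, 0.0, 285.2545032666075], [0.0, 305.1626528046466, 209.65113644948735], [0.0, 0.0, 1.0]], 'k1': -0.0377883668296127, 'view': [[-0.12293702077974988, 0.9924093089065582, 0.003201955247811391, 0.020870192344684887], [-0.9570039399983792, -0.1176956869679261, -0.26512484624555455, 0.5900690057235697], [-0.26273550911397636, -0.0356579425199717, 0.9642087758291065, -0.23457404538765522], [0.0, 0.0, 0.0, 1.0]]}
orange_center [(array([282.8, 172.7]), 0.81, array([0.5604, 0.0453, 0.013 ]))]
orange_knob [(array([284.2, 249.8]), 0.84, array([0.6386, 0.0567, 0.065 ]))]
orange_dock [(array([280.2, 223.4]), 0.95, array([0.6251, 0.0499, 0.013 ]))]
[280.0309 256.437 ] [281.4559 189.9122]
```

View pics/w1.png

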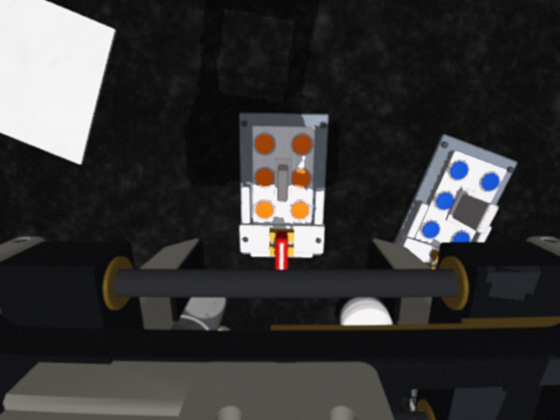

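The wrist view shows the knob bar in column ~282, rows 232–270, with the discs at columns 264 and 301. I'll check the fine position from here.

```bash
python3 - <<'E'
from h import *
cal=robot.get_calibration('wrist'); n='wrist'
im=cv2.imread('pics/w1.png'); hsv=cv2.cvtColor(im,cv2.COLOR_BGR2HSV)
m=cv2.inRange(hsv,(5,140,90),(18,255,255)); k,l,s,c=cv2.connectedComponentsWithStats(m)
for i in range(1,k):
    if s[i,4]>60 and c[i][1]<222: print(c[i],s[i,4],at(n,c[i],.019,cal))
for nm,p,z in [('nl',(240,113),.008),('nr',(328,115),.008),('line a',(281.5,234),.08),('line b',(282,265),.08)]: print(nm,at(n,p,z,cal))
E
```

```text
[264.0797 143.4275] 276 [0.5286 0.0192 0.019 ]
[301.6619 144.0108] 278 [0.5239 0.0629 0.019 ]
[264.1706 177.0952] 252 [0.5681 0.0235 0.019 ]
[300.7671 177.9036] 249 [0.5637 0.0673 0.019 ]
[264.1553 209.4247] 219 [0.6082 0.0278 0.019 ]
[299.662  209.9583] 216 [0.6035 0.0714 0.019 ]
nl [ 0.4977 -0.0133  0.008 ]
nr [0.4872 0.0898 0.008 ]
line a [0.6154 0.0508 0.08  ]
line b [0.6508 0.0556 0.08  ]
```

play_rows:
  moves:
    - [[0, -0.002, 0.032, 0.9, 1], [0, -0.002, 0.031, 0, 1], [0.02, 0, 0, 0, 1], [0.03, 0, 0, 0, 1], [0.03, 0, 0, 0, 1], [0.03, 0, 0, 0, 1], [0.015, 0, 0, 0, 1], [0, 0, 0, 0, 1], [0, 0, 0, 0, 1], [0, 0, 0, 0, 1]]

```text
time: 4.1
tool_pos: [0.6433, 0.0586, 0.1014]
tool_rot: [0.289, 1.559, 0.402]
contact_force: [0.5, 0.0, 0.1]
opening: 0.092
```

```bash
python3 - <<'E'
from h import *
tgt([.6402,.053,.052],96.2)
cal=robot.get_calibration('wrist')
snap('wrist','w2.png')
print(proj('wrist',[.6402,.053,.08],cal),proj('wrist',[.6203,.0509,.08],cal))
E
```

```text
t 4.1 pos [0.6433 0.0586 0.1014] q [-0.0302  0.6657  1.3381  0.0057  1.1267 -1.7168] open 0.09200743556026496 F [0.4801 0.0239 0.0597]
toolx [ 0.0112  0.0048 -0.9999] tooly yaw 96.4969370513656 z yaw 6.494614575772806
shift tool [ 0.0494 -0.0054 -0.0043]
turn about tool x (down tool):  0.2969370513656031 or -179.7030629486344
[276.7387 239.7366] [276.7768 208.72  ]
```

View pics/w2.png

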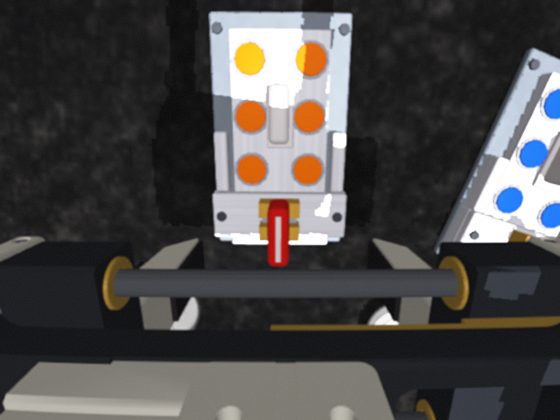

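play_rows:
  moves:
    - [[0, -0.0045, -0.004, 0.3, 1], [0.02, 0, 0, 0, 1], [0.02, 0, 0, 0, 1], [0.01, 0, 0, 0, 1], [0, 0, 0, 0, 1], [0, 0, 0, 0, -1], [0, 0, 0, 0, -1], [0, 0, 0, 0, -1], [0, 0, 0, 0, -1], [0, 0, 0, 0, -1]]
  grip_force: 15

```text
time: 5.15
tool_pos: [0.6451, 0.052, 0.0602]
tool_rot: [0.023, 1.543, 0.129]
contact_force: [0.1, -0.6, -0.5]
opening: 0.0563
```

```bash
python3 - <<'E'
from h import *
tgt([.6402,.053,.052],96.2)
print(robot.observe()['torque'])
E
```

```text
t 5.15 pos [0.6451 0.052  0.0602] q [-0.0402  0.7055  1.3891  0.0056  1.0192 -1.7205] open 0.056264396424684796 F [ 0.0581 -0.6148 -0.515 ]
toolx [ 0.028   0.0036 -0.9996] tooly yaw 96.10872179545136 z yaw 6.107683652037012
shift tool [ 0.008   0.0015 -0.005 ]
turn about tool x (down tool):  -0.09127820454864377 or 179.90872179545136
[ 0.0109 -0.0396  0.0165]
```

play_rows:
  moves:
    - [[0.004, 0.001, -0.005, 0, -0.3], [0.003, 0, -0.001, 0, -0.3], [0, 0, 0, 0, -0.3], [0, 0, 0, 0, -1], [0, 0, 0, 0, -1], [0, 0, 0, 0, -1], [0, 0, 0, 0, -1], [0, 0, 0, 0, -1], [0, 0, 0, 0, -1], [0, 0, 0, 0, -1]]
  grip_force: 15

```text
time: 6.15
tool_pos: [0.6384, 0.0533, 0.0525]
tool_rot: [0.064, 1.543, 0.171]
contact_force: [-0.7, 0.9, -0.8]
opening: 0.0139
```

```bash
python3 - <<'E'
from h import *
tgt([.6402,.053,.052],96.2)
E
```

```text
t 6.15 pos [0.6384 0.0533 0.0525] q [-0.0391  0.7047  1.4162  0.0069  0.9935 -1.7204] open 0.01389070851573473 F [-0.7192  0.8503 -0.752 ]
toolx [ 0.0274  0.0047 -0.9996] tooly yaw 96.12476338793644 z yaw 6.1219491207430545
shift tool [ 0.0005 -0.0005  0.0017]
turn about tool x (down tool):  -0.07523661206357701 or 179.92476338793642
```

Gripped: the opening is 13.9 mm, matching the 14 mm bar. Now I'll lift it.

play_rows:
  moves:
    - [[0, 0, 0, 0, -1], [0, 0, 0, 0, -1], [-0.004, 0, 0, 0, -1], [-0.004, 0, 0, 0, -1], [-0.004, 0, 0, 0, -1], [-0.004, 0, 0, 0, -1], [-0.002, 0, 0, 0, -1], [0, 0, 0, 0, -1], [0, 0, 0, 0, -1], [0, 0, 0, 0, -1]]
  grip_force: 40

```text
time: 7.15
tool_pos: [0.6383, 0.0533, 0.069]
tool_rot: [0.082, 1.543, 0.189]
contact_force: [3.0, 0.7, -8.3]
opening: 0.014
```

```bash
python3 - <<'E'
from h import *
tgt([.6402,.053,.0685],96.2)
E
```

```text
t 7.15 pos [0.6383 0.0533 0.069 ] q [-0.0393  0.6847  1.403   0.0073  1.027  -1.7204] open 0.013995002626457823 F [ 2.9796  0.6894 -8.265 ]
toolx [ 0.027   0.0052 -0.9996] tooly yaw 96.10725267903624 z yaw 6.1037069114205655
shift tool [ 0.0006 -0.0005  0.0018]
turn about tool x (down tool):  -0.09274732096378102 or 179.90725267903622
```

play_rows:
  moves:
    - [[0, 0, 0, 6, -1], [0, 0, 0, 8, -1], [0, 0, 0, 8, -1], [0, 0, 0, 8, -1], [0, 0, 0, 8, -1], [0, 0, 0, 8, -1], [0, 0, 0, 8, -1], [0, 0, 0, 8, -1], [0, 0, 0, 8, -1], [0, 0, 0, 0, -1]]

```text
time: 8.15
tool_pos: [0.64, 0.0564, 0.0681]
tool_rot: [1.399, 1.539, 0.235]
contact_force: [4.4, 1.4, -8.1]
opening: 0.0139
```

```bash
python3 - <<'E'
from h import *
tgt([.6402,.053,.0685],6.2)
print(robot.observe()['torque'])
E
```

```text
t 8.15 pos [0.64   0.0564 0.0681] q [-0.0355  0.6871  1.4013  0.0098  1.0229 -0.4471] open 0.01388595561116762 F [ 4.3606  1.4493 -8.1375]
toolx [ 0.0306  0.0073 -0.9995] tooly yaw 23.304840141614108 z yaw -66.70472965842632
shift tool [-0.0004 -0.0012  0.0032]
turn about tool x (down tool):  17.10484014161412 or -162.89515985838588
[-0.4103 -0.2629 -0.0049]
```

play_rows:
  moves:
    - [[0, 0, 0, 6, -1], [0, 0, 0, 6, -1], [0, 0, 0, 4, -1], [0, 0, 0, 2, -1], [0, 0, 0, 0, -1], [0.002, 0, 0, 0, -1], [0.002, 0, 0, 0, -1], [0.001, 0, 0, 0, -1], [0, 0, 0, 0, -1], [0, 0, 0, 0, -1]]

```text
time: 9.15
tool_pos: [0.641, 0.0568, 0.0628]
tool_rot: [1.662, 1.539, 0.175]
contact_force: [2.9, 1.4, -6.1]
opening: 0.0135
```

```bash
python3 - <<'E'
from h import *
tgt([.6402,.053,.0685],6.2)
print(robot.observe()['torque'])
E
```

```text
t 9.15 pos [0.641  0.0568 0.0628] q [-0.0339  0.6946  1.4031  0.0078  1.0127 -0.1222] open 0.013549614309863319 F [ 2.9304  1.4495 -6.076 ]
toolx [ 0.0314  0.0056 -0.9995] tooly yaw 4.822084842638976 z yaw -85.17262420950259
shift tool [-0.0057 -0.0009  0.0037]
turn about tool x (down tool):  -1.3779151573610307 or 178.62208484263897
[-0.3403 -0.1313  0.0437]
```

play_rows:
  moves:
    - [[0, 0, 0, 0, 0], [0, 0, 0, 0, 0], [0, 0, 0, 0, 0], [0, 0, 0, 0, 0], [0, 0, 0, 0, 0], [0, 0, 0, 0, 0], [-0.02, 0, 0, 0, 0], [-0.03, 0, 0, 0, 0], [-0.03, 0, 0, 0, 0], [-0.03, 0, 0, 0, 0]]

```text
time: 10.15
tool_pos: [0.6342, 0.0555, 0.1732]
tool_rot: [1.755, 1.549, 0.267]
contact_force: [0.4, -1.1, 0.5]
opening: 0.0458
```

```bash
python3 - <<'E'
from h import *
tgt([.566,.0453,.15],96.2)
cal=robot.get_calibration('wrist')
snap('wrist','w3.png');snap('scene','s3.png');snap('top','t3.png')
im=cv2.imread('pics/s3.png'); c=im[170:270,230:350]; a=cv2.resize(c,(720,600),interpolation=cv2.INTER_CUBIC);cv2.imwrite('pics/s3c.png',a)
E
```

```text
t 10.15 pos [0.6342 0.0555 0.1732] q [-0.0364  0.5768  1.2924  0.0069  1.2517 -0.1216] open 0.04579814484521337 F [ 0.4225 -1.0968  0.4732]
toolx [ 0.021   0.0057 -0.9998] tooly yaw 4.760742147877352 z yaw -85.23437032037116
shift tool [ 0.0217 -0.0693  0.0045]
turn about tool x (down tool):  -91.43925785212264 or 88.56074214787736
```

View pics/w3.png

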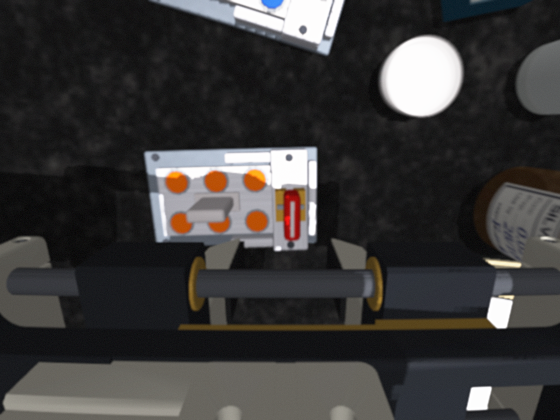

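View pics/s3c.png

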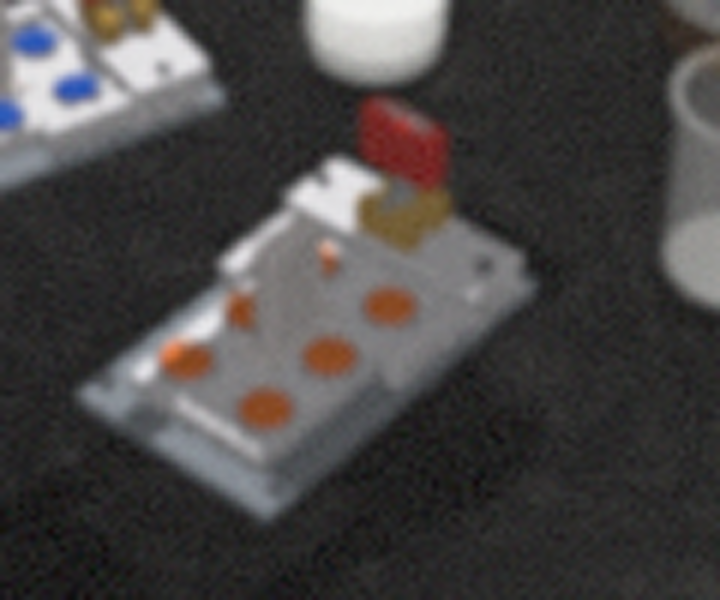

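Bar is crosswise and sits higher on the collar, so it is latched. Next I'll turn back and go over the carrier's grip.

play_rows:
  moves:
    - [[0, 0, 0, -8.3, 0], [0, 0, 0, -8.5, 0], [0, 0, 0, -8.5, 0], [0, 0, 0, -8.5, 0], [0, 0, 0, -8.5, 0], [0, 0, 0, -8.5, 0], [0, 0, 0, -8.5, 0], [0, 0, 0, -8.5, 0], [0, 0, 0, -8.5, 0], [0, 0, 0, -8.5, 0]]

```text
time: 11.3
tool_pos: [0.6283, 0.0555, 0.159]
tool_rot: [1.259, 1.564, 1.273]
contact_force: [0.0, -0.4, -1.2]
opening: 0.0455
```

```bash
python3 - <<'E'
from h import *
tgt([.566,.0453,.11],96.2)
E
```

```text
t 11.3 pos [0.6283 0.0555 0.159 ] q [-0.0366  0.5889  1.3112  0.0068  1.2398 -1.6229] open 0.04552526905313613 F [ 0.0282 -0.4226 -1.2045]
toolx [ 0.002   0.0064 -1.    ] tooly yaw 90.7622303261495 z yaw 0.7614891655908859
shift tool [ 0.0488 -0.0097 -0.0626]
turn about tool x (down tool):  -5.437769673850482 or 174.56223032614952
```

play_rows:
  moves:
    - [[0, 0, 0, -5.4, 0], [0, -0.003, -0.031, 0, 0], [0, 0, -0.032, 0, 0], [0.01, 0, 0, 0, 0], [0.015, 0, 0, 0, 0], [0.015, 0, 0, 0, 0], [0.01, 0, 0, 0, 0], [0, 0, 0, 0, 0], [0, 0, 0, 0, 0], [0, 0, 0, 0, 0]]

```text
time: 12.3
tool_pos: [0.5599, 0.0457, 0.0951]
tool_rot: [2.577, 1.554, 2.693]
contact_force: [-1.4, -0.6, -0.1]
opening: 0.0456
```

```bash
python3 - <<'E'
from h import *
tgt([.566,.0453,.038],96.2)
cal=robot.get_calibration('wrist')
snap('wrist','w4.png')
print(proj('wrist',[.566,.0453,.075],cal))
E
```

```text
t 12.3 pos [0.5599 0.0457 0.0951] q [-0.0587  0.5499  1.5819  0.0075  1.0254 -1.7495] open 0.04555103171869567 F [-1.3648 -0.5817 -0.0987]
toolx [-0.0152  0.0073 -0.9999] tooly yaw 96.64345913070487 z yaw 6.6508343450726155
shift tool [ 0.057  -0.0016  0.0068]
turn about tool x (down tool):  0.4434591307048663 or -179.55654086929513
[283.3028 255.8869]
```

View pics/w4.png

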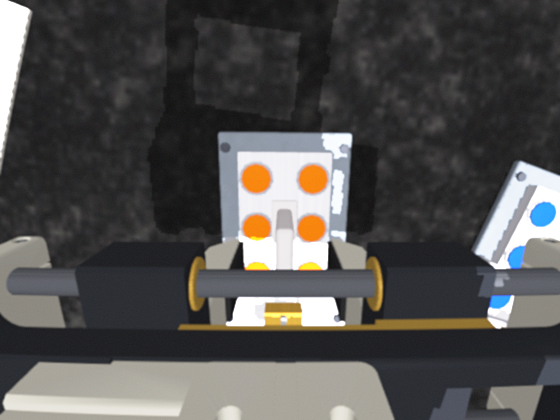

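The grip shows at column ~284, rows 202–270, on the predicted line. Descending.

play_rows:
  moves:
    - [[0, -0.001, 0.0065, 0.4, 0], [0.012, 0, 0, 0, 0], [0.014, 0, 0, 0, 0], [0.014, 0, 0, 0, 0], [0.012, 0, 0, 0, 0], [0.006, 0, 0, 0, 0], [0, 0, 0, 0, 0], [0, 0, 0, 0, -0.3], [0, 0, 0, 0, -0.3], [0, 0, 0, 0, -0.3]]
  grip_force: 15

```text
time: 13.35
tool_pos: [0.569, 0.0457, 0.0353]
tool_rot: [2.352, 1.56, 2.46]
contact_force: [0.6, 0.9, -0.4]
opening: 0.0329
```

```bash
python3 - <<'E'
from h import *
tgt([.566,.0453,.038],96.2)
E
```

```text
t 13.35 pos [0.569  0.0457 0.0353] q [-0.0577  0.641   1.6111  0.0082  0.8984 -1.7418] open 0.03288342739085997 F [ 0.57    0.9051 -0.3953]
toolx [-0.0086  0.007  -0.9999] tooly yaw 96.19233181596947 z yaw 6.195823559573841
shift tool [-0.0026 -0.     -0.0031]
turn about tool x (down tool):  -0.007668184030535485 or 179.99233181596946
```

play_rows:
  moves:
    - [[0, 0, -0.003, 0, -0.3], [0, 0, 0, 0, -1], [0, 0, 0, 0, -1], [0, 0, 0, 0, -1], [0, 0, 0, 0, -1], [0, 0, 0, 0, -1], [0, 0, 0, 0, -1], [0, 0, 0, 0, -1], [0, 0, 0, 0, -1], [0, 0, 0, 0, -1]]
  grip_force: 40

```text
time: 14.35
tool_pos: [0.5664, 0.0454, 0.0366]
tool_rot: [2.214, 1.561, 2.322]
contact_force: [0.6, 0.9, -0.8]
opening: 0.0118
```

```bash
python3 - <<'E'
from h import *
tgt([.566-.055*.9942,.0453-.055*.108,.0355],96.2)
E
```

```text
t 14.35 pos [0.5664 0.0454 0.0366] q [-0.0586  0.6344  1.6203  0.0083  0.8937 -1.7427] open 0.01177721846968511 F [ 0.5907  0.8991 -0.8138]
toolx [-0.0064  0.0068 -1.    ] tooly yaw 96.19373356036877 z yaw 6.196143752433762
shift tool [ 0.0015 -0.     -0.0554]
turn about tool x (down tool):  -0.006266439631247067 or 179.99373356036875
```

play_rows:
  moves:
    - [[0, 0, -0.005, 0, -1], [0, 0, -0.006, 0, -1], [0, 0, -0.006, 0, -1], [0, 0, -0.006, 0, -1], [0, 0, -0.006, 0, -1], [0, 0, -0.006, 0, -1], [0, 0, 0, 0, -1], [0, 0, 0, 0, -1], [0, 0, 0, 0, -1], [0, 0, 0, 0, -1]]

```text
time: 15.35
tool_pos: [0.5277, 0.0412, 0.0367]
tool_rot: [2.274, 1.561, 2.383]
contact_force: [-0.2, 0.5, 0.2]
opening: 0.0122
```

```bash
python3 - <<'E'
from h import *
tgt([.566-.055*.9942,.0453-.055*.108,.037],96.2)
E
```

```text
t 15.35 pos [0.5277 0.0412 0.0367] q [-0.0708  0.5814  1.733   0.0085  0.8348 -1.7555] open 0.012165767962666834 F [-0.2337  0.5333  0.2206]
toolx [-0.0072  0.0068 -1.    ] tooly yaw 96.19603453353871 z yaw 6.1987987945665095
shift tool [-0.0002 -0.     -0.0165]
turn about tool x (down tool):  -0.003965466461295364 or 179.9960345335387
```

play_rows:
  moves:
    - [[0, 0, -0.006, 0, -1], [0, 0, -0.006, 0, -1], [0, 0, -0.006, 0, -1], [0, 0, 0, 0, -1], [0, 0, 0, 0, -1], [-0.01, 0, 0, 0, -1], [-0.015, 0, 0, 0, -1], [-0.015, 0, 0, 0, -1], [-0.01, 0, 0, 0, -1], [0, 0, 0, 0, -1]]

```text
time: 16.35
tool_pos: [0.5081, 0.0388, 0.0896]
tool_rot: [2.39, 1.559, 2.498]
contact_force: [0.0, 0.5, -1.8]
opening: 0.0117
```

```bash
python3 - <<'E'
from h import *
tgt([.566-.055*.9942,.0453-.055*.108,.037],96.2)
snap('scene','s5.png');snap('wrist','w5.png')
print(robot.observe()['torque'])
E
```

```text
t 16.35 pos [0.5081 0.0388 0.0896] q [-0.0783  0.4748  1.7413  0.0079  0.9356 -1.7618] open 0.011736890404894106 F [ 0.0047  0.456  -1.7785]
toolx [-0.0095  0.0071 -0.9999] tooly yaw 96.18598465215044 z yaw 6.190013282489806
shift tool [ 0.0526 -0.0002  0.0037]
turn about tool x (down tool):  -0.01401534784957903 or 179.98598465215042
[0.074  0.0264 0.0206]
```

View pics/s5.png

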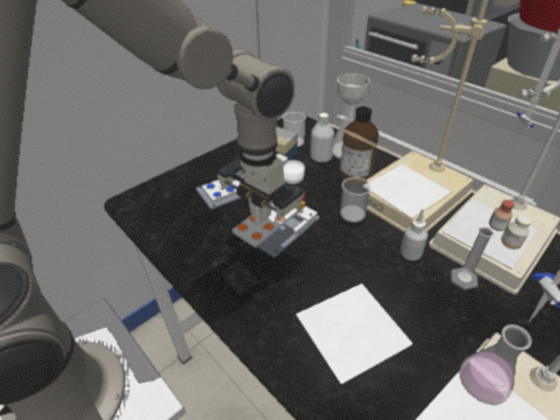

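View pics/w5.png

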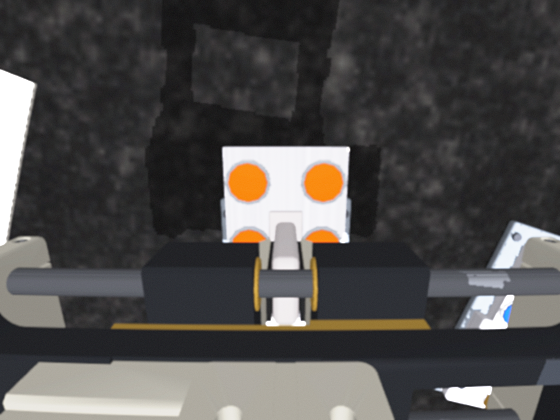

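Carrier is held level and clear of the dock (scene pixel ~(272,225)). Moving to the tile.

play_rows:
  moves:
    - [[-0.01, 0, 0, 5, -1], [0, 0, 0, 6, -1], [0, 0, 0, 6, -1], [0, 0, 0, 5, -1], [0, -0.02, 0.002, 0, -1], [0, -0.03, 0.004, 0, -1], [0, -0.035, 0.005, 0, -1], [0, -0.035, 0.005, 0, -1], [0, -0.035, 0.005, 0, -1], [0, -0.035, 0.005, 0, -1]]

```text
time: 17.45
tool_pos: [0.4724, -0.1516, 0.0894]
tool_rot: [3.017, 1.542, 2.733]
contact_force: [0.5, 0.2, -2.6]
opening: 0.0122
```

```bash
python3 - <<'E'
from h import *
tgt([.4643,-.2622,.08],74.2)
E
```

```text
t 17.45 pos [ 0.4724 -0.1516  0.0894] q [-0.4642  0.4646  1.7613 -0.002   0.9447 -1.7494] open 0.012196896281641428 F [ 0.4745  0.1828 -2.5798]
toolx [-0.0266  0.0115 -0.9996] tooly yaw 73.70371935209013 z yaw -16.290354442477234
shift tool [ 0.0083 -0.1084  0.0235]
turn about tool x (down tool):  -0.49628064790988446 or 179.50371935209012
```

play_rows:
  moves:
    - [[0, -0.03, 0.006, -0.5, -1], [0, -0.03, 0.006, 0, -1], [0, -0.025, 0.006, 0, -1], [0, -0.015, 0.004, 0, -1], [0, -0.006, 0.002, 0, -1], [0, 0, 0, 0, -1], [0, 0, 0, 0, -1], [0, 0, 0, 0, -1], [0, 0, 0, 0, -1], [0, 0, 0, 0, -1]]

```text
time: 18.45
tool_pos: [0.4626, -0.263, 0.083]
tool_rot: [2.937, 1.532, 2.659]
contact_force: [0.1, -0.4, -3.5]
opening: 0.0119
```

```bash
python3 - <<'E'
from h import *
tgt([.4643,-.2622,.045],74.2)
snap('top','t6.png')
cal=robot.get_calibration('wrist'); snap('wrist','w6.png')
c=np.array([.4787,-.2663,.005]);u=np.array([.9622,-.2723,0]);v=np.array([.2723,.9622,0])
for a in(-1,1):
  for b in (-1,1): print(a,b,proj('wrist',c+.0825*(a*u+b*v),cal))
E
```

```text
t 18.45 pos [ 0.4626 -0.263   0.083 ] q [-0.6569  0.5326  1.6572 -0.0082  0.9905 -1.9457] open 0.011932258520751686 F [ 0.0773 -0.3579 -3.4634]
toolx [-0.0348  0.0182 -0.9992] tooly yaw 74.09509121443556 z yaw -15.887291070009114
shift tool [0.038  0.0009 0.0029]
turn about tool x (down tool):  -0.10490878556444727 or 179.89509121443552
-1 -1 [178.3474 139.0199]
-1 1 [394.642  138.7695]
1 -1 [193.5667 330.643 ]
1 1 [379.6058 329.6362]
```

View pics/w6.png

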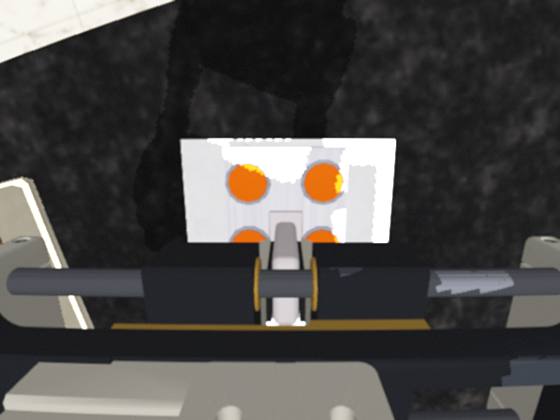

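Tile corners in the wrist view are at (181,139) and (395,139), against a prediction of (178,139) and (395,139), so the tile position holds. Lowering slowly.

play_rows:
  moves:
    - [[0.008, 0.001, 0.003, 0, -1], [0.008, 0, 0, 0, -1], [0.008, 0, 0, 0, -1], [0.008, 0, 0, 0, -1], [0.006, 0, 0, 0, -1], [0.003, 0, 0, 0, -1], [0, 0, 0, 0, -1], [0, 0, 0, 0, -1], [0, 0, 0, 0, -1], [0, 0, 0, 0, -1]]

```text
time: 19.55
tool_pos: [0.4643, -0.2621, 0.0377]
tool_rot: [2.935, 1.531, 2.657]
contact_force: [-0.2, -0.6, -2.4]
opening: 0.0118
```

```bash
python3 - <<'E'
from h import *
tgt([.4643,-.2622,.0336],74.2)
E
```

```text
t 19.55 pos [ 0.4643 -0.2621  0.0377] q [-0.6536  0.5997  1.6908 -0.0087  0.8905 -1.9412] open 0.011848999429916008 F [-0.1651 -0.5565 -2.3882]
toolx [-0.0354  0.0186 -0.9992] tooly yaw 74.08411465082555 z yaw -15.897425096317717
shift tool [ 0.0041 -0.0002  0.0002]
turn about tool x (down tool):  -0.11588534917444804 or 179.88411465082555
```

play_rows:
  moves:
    - [[0.001, 0, 0, 0, -1], [0.001, 0, 0, 0, -1], [0.001, 0, 0, 0, -1], [0.001, 0, 0, 0, -1], [0.001, 0, 0, 0, -1], [0, 0, 0, 0, -1], [0, 0, 0, 0, -1], [0, 0, 0, 0, -1], [0, 0, 0, 0, -1], [0, 0, 0, 0, -1]]
  grip_force: 8

```text
time: 20.55
tool_pos: [0.4645, -0.2623, 0.0334]
tool_rot: [2.946, 1.533, 2.668]
contact_force: [-0.9, -0.2, -0.5]
opening: 0.012
```

```bash
python3 - <<'E'
from h import *
tgt([.4643,-.2622,.0336],74.2)
print(robot.observe()['torque'])
E
```

```text
t 20.55 pos [ 0.4645 -0.2623  0.0334] q [-0.6537  0.6059  1.6946 -0.0089  0.8786 -1.941 ] open 0.011977132517541742 F [-0.8945 -0.2374 -0.4819]
toolx [-0.0339  0.0174 -0.9993] tooly yaw 74.08153884078618 z yaw -15.902593338135308
shift tool [-0.0002  0.0001 -0.0003]
turn about tool x (down tool):  -0.11846115921383671 or 179.88153884078616
[-0.0632  0.0698 -0.0108]
```

Weight is taken by the tile (Fz fell from -2.4 to -0.5 N). Releasing, then rising.

play_rows:
  moves:
    - [[0, 0, 0, 0, 0], [0, 0, 0, 0, 0], [0, 0, 0, 0, 0], [0, 0, 0, 0, 0], [0, 0, 0, 0, 0], [0, 0, 0, 0, 0], [-0.015, 0, 0, 0, 0], [-0.03, 0, 0, 0, 0], [-0.03, 0, 0, 0, 0], [-0.03, 0, 0, 0, 0]]

```text
time: 21.55
tool_pos: [0.4662, -0.2628, 0.1376]
tool_rot: [2.909, 1.524, 2.631]
contact_force: [0.5, -1.0, 0.3]
opening: 0.0457
```

play_rows:
  moves:
    - [[-0.03, 0.03, 0, 0, 0], [-0.03, 0.04, 0, 0, 0], [0, 0.04, 0, 0, 0], [0, 0.04, 0, 0, 0], [0, 0.04, 0, 0, 0], [0, 0.04, 0, 0, 0], [0, 0.02, 0, 0, 0], [0, 0, 0, 0, 0], [0, 0, 0, 0, 0], [0, 0, 0, 0, 0]]

```text
time: 22.55
tool_pos: [0.5418, -0.0178, 0.2085]
tool_rot: [2.891, 1.537, 2.61]
contact_force: [-0.4, 0.1, -0.5]
opening: 0.046
```

```bash
python3 - <<'E'
from h import *
tgt([.4643,-.2622,.0336],74.2)
snap('top','t7.png');snap('scene','s7.png')
cal=robot.get_calibration('top')
im=cv2.imread('pics/t7.png'); hsv=cv2.cvtColor(im,cv2.COLOR_BGR2HSV)
m=cv2.inRange(hsv,(5,130,100),(18,255,255)); k,l,s,c=cv2.connectedComponentsWithStats(m); P=[]
for i in range(1,k):
    if s[i,4]>20 and 350<c[i][0]<460 and 190<c[i][1]<300: P.append(at('top',c[i],.016,cal)); print(c[i],s[i,4],P[-1])
print('plate centre',np.mean(P,0)+.015*np.array([.962,-.274,0]),'tile .4787 -.2663')
cv2.imwrite('pics/t7c.png',cv2.resize(im[140:300,140:460],None,fx=2.5,fy=2.5,interpolation=cv2.INTER_CUBIC))
E
```

```text
t 22.55 pos [ 0.5418 -0.0178  0.2085] q [-0.1812  0.4055  1.4798  0.0122  1.2883 -1.4749] open 0.046046641469967425 F [-0.416   0.0602 -0.4699]
toolx [-0.0293  0.0172 -0.9994] tooly yaw 73.91075039892574 z yaw -16.073308124685752
shift tool [ 0.1729 -0.2578 -0.001 ]
turn about tool x (down tool):  -0.28924960107426045 or 179.7107503989257
[402.5 232. ] 60 [ 0.508  -0.2536  0.016 ]
[420.7619 237.1905] 63 [ 0.4965 -0.2964  0.016 ]
[397.8281 248.8125] 64 [ 0.4694 -0.2431  0.016 ]
[417.2439 254.3415] 41 [ 0.4571 -0.2886  0.016 ]
[392.6935 265.1613] 62 [ 0.4319 -0.2317  0.016 ]
[410.8833 270.5833] 60 [ 0.4197 -0.2743  0.016 ]
plate centre [ 0.4782 -0.2687  0.016 ] tile .4787 -.2663
```

View pics/t7c.png

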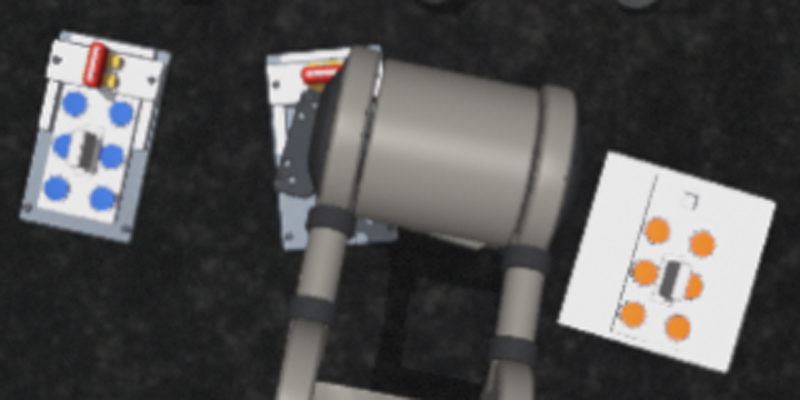

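View pics/s7.png

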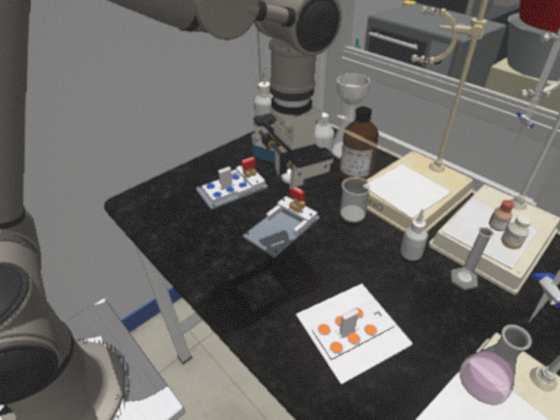

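The carrier is flat and centred on the tile (top crop ~(665,270)). The orange knob is still crosswise and the blue carrier has not moved. The arm is clear, so I'm handing in.

```bash
python3 -c "
from cell import robot
print(robot.hand_in())"
```

```text
the job is handed in; nothing more can be done
None
```

The orange carrier now lies flat on the middle of the white bench tile, and I handed the job in at about 22.7 s of the 64 s allowed.

- **Plunger:** I gripped the red bar, lifted it about 16.5 mm, twisted it about 91° and set it down on its collar. After release it was standing crosswise and raised. In the last top view it was still crosswise.
- **Carrier:** I slid it about 57 mm out from under the bridge, lifted it, and carried it to the tile turned to line up with the tile's sides.
- **Position:** In the final top picture the plate's centre measures within about 2.5 mm of the tile's centre. That includes some bias, because the grip partly hides one disc.
- **Rest of the scene:** In the last pictures the blue carrier is where it was, the arm is clear, and the gripper is about 0.2 m above the bench, holding nothing. The highest force I read between moves was about 9 N.

The tool had drifted to about 2° of tilt by the time I set the carrier down. I lowered it slowly with a light grip so it could settle level before I let go. No check failed or disagreed.

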